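Third hand for a mug hook

ROBOT

A 7-joint arm with a two-finger parallel gripper is mounted at the origin on the work surface. World frame = base frame: x ahead of the robot, y to its left, z up, the work surface at z = 0. Lengths are in mm, angles in degrees, forces in N, time in s.
With the tool pointing down it reaches from about 425 to 975 mm from the base axis. Payload 16.7 kg.
Tool frame: the origin (TCP) lies on the mounting face of the last link; the fingertips stand 173 mm ahead of it and the grasp point (between the pads) lies 155 mm ahead of it; z points along the fingers, y is the direction in which the jaws open and shut (so a half turn about z gives the same grasp; the last joint's range is limited). The gripper opens to 85 mm and grips with 20 to 120 N. Pads are 22 mm wide; open, the fingers measure 114 mm over their backs; the gripper's body (76 mm by 85 mm) begins 54 mm behind the grasp point. The pads swing forward as they close: fully open they stand 13 mm farther back than shut.
Start: joints at [-84.769, 24.414, 4.234, 92.017, -1.954, 63.644, -3.845], TCP at [160.988, 655.493, 404.702] pointing down, gripper open.
Joint ranges: [-163.25, 163.25], [-28.42, 122.38], [-70.27, 78.77], [12.13, 141.07], [-58.53, 238.53], [9.26, 117.41], [-156.51, 156.51]. Speed limits (degrees/s): [108.29, 108.29, 136.94, 136.94, 172.46, 172.46, 172.46].

INTERFACE

Orientations are given as a 3x3 rotation matrix whose columns are the frame's x, y, z axes.
In Python, from cell import sense, snapshot, camera_info, finish_job gives the robot as it stands.
- The arm moves only by the tool apply_moves, never from a script. Its argument "deltas" is a list of rows, each an object of numbers: "x", "y", "z": the shift along the tool's x, y, z in mm; "spin": the turn about the tool's z in rad; "claw": the finger opening in mm, from 0 to 85.4. In form: [{"x": .., "y": .., "z": .., "spin": .., "claw": ..}, ...]. A call has 1 to 8 rows; each row shifts and turns the pose as measured when the row begins, along the tool's axes as they then stand; what a row does not reach is not made up. A row lasts 1/10 s, in which the tool goes at most 50 mm and 8.59 degrees, less where a joint would pass 70% of its speed; a pose out of reach is approached as far as the arm can. A call with a gripper value outside its range is refused whole. The fingers move at their own pace and stop on an object; "newtons" is the grip in N (left out, the last holds). Time passes only in rows, so rows that do not move let the fingers close. It gives the time, the measured TCP pose, the force and the opening at its end, in the units of the state.
- sense(): the state, without advancing time (a new reading comes with each control period).
- snapshot(name): name is "side" or "top"; returns (picture, depth): 400x640x3 uint8, red, green, blue; 400x640 float32, mm along the optical axis (not along the pixel's ray), 0 where there is no reading.
- camera_info(name): a dict with "fx", "fy", "cx", "cy" (pixels), "distortion" ([k1, k2, p1, p2, k3] as OpenCV has them; the pictures are not rectified), "extrinsics" (4x4, takes a point from world to camera coordinates). Camera axes: x right, y up, looking along -z (the intrinsics and any distortion apply to the point x, -y, -z); pixel columns grow to the right and rows downward; lengths in mm; the calibration is good to about 2 mm. A picture is of the moment at which its call begins. camera_info takes no time and is no camera call.
- finish_job(): hands the job in, once; it reports no verdict.
The state is a dict: "time_s": time; "qpos": joint angles; "dq": joint speeds; "tau": joint torques, N m; "position": TCP position; "tool_rot": TCP orientation; "force": force on the tool from outside, world axes, zero at the start; "moment": the same for the moment, N m; "width": opening from 0.0 (shut) to 1.0 (fully open).
Only numpy, scipy, OpenCV 4.12 (cv2) and the standard library are available. Lean on these libraries where they do the work, as an engineer would, in place of code of your own. Each camera call takes 0.05 s, during which the arm holds its last target.

TASK

The oak mug hook is locked by its quarter-turn foot in the white pegboard tile: turn it clockwise until its flat back is parallel to the red line, lift it out, and hold it upright with its flat back square against the white sprung fence, its pilot mark over the hole in the fence. Push gently and steadily with about 8 newtons (red pointers in the green band) and finish while still holding it there off the dresser top, so that I can drive the screw from behind. Leave the kettle, jar, saucer, mug, screwdriver and screw tray where they are.

Things in the scene. Friction and masses are not known exactly. Their poses are not given: they have to be found in the camera images.
- hook_center (a point): The mug hook: upright oak block 34 mm (own x) by 40 mm (own y) by 70 mm high (own z, up); this point is the block's centre. Own +x looks out of its flat back, the face to be pressed. From the -x face a brass hook sticks out 30 mm, 10 to 36 mm above the block's underside. Grip it by the two plain faces 40 mm apart (own +y, -y), near the top.
- hook_pilot (a point): The pilot mark on the middle of the block's flat back: 17 mm along own +x from the block's axis and 25 mm above the block's underside (10 mm below its centre). Axes as hook_center.
- hook: The mug hook; origin at the centre of the block's underside, axes as hook_center. Below, on its axis, hangs the quarter-turn foot: a 9 mm shank, then a crosspiece 30 mm long along own y, 8 mm wide; the foot ends 13 mm below the block. Starts locked: own y is turned 0.75 to 1.15 rad counter-clockwise, seen from above, from the tile's red line. Mass 0.11 to 0.18 kg.
- tile: White tile 120 x 120 x 20 mm, fixed; origin at its underside's centre. Slot 38 x 15 mm at its centre along tile x (red line). The hook stands on it; turn the block clockwise from above till block y is along tile x (block +x then along tile +y; pins stop it about 0.08 rad past). Within 0.15 rad of that it lifts straight out, clear after 13 mm; otherwise the foot is caught.
- fence_hole (a point): Centre of the 24 mm dark hole in the face of the white sprung fence plate, 65 mm above the dresser top; moves with the plate. Plate 130 mm wide (own y), 10 mm thick, from 20 to 85 mm above the dresser top. Own +x points into the fence (the way to push), z up. Nothing lies in front of the face.
- fence (a joint): How far the fence plate is pushed in, m: 0 at rest, end stop at 0.026. Slides along own +x against a spring of 600 N/m (8 N is 13 mm), returns by itself. A red pointer at each end runs over a white scale on the jig; in its green band from about 5 to 12 N (8.5 to 20 mm).
- jig: Wooden screwing jig carrying the fence, fixed. Origin on the dresser top below the hole of the fence at rest, axes as fence_hole. Lies wholly behind the fence face: base 180 mm wide, 12 mm high, from 10 to 135 mm behind it; back wall 77 mm high from 90 mm behind.
- kettle: Bystander, to be left alone: chrome kettle 160 mm wide, 230 mm high with its handle. Origin at its underside.
- jar: Bystander, to be left alone: swing-top glass jar 96 mm wide, 136 mm high. Origin at its underside.
- saucer: Bystander, to be left alone: stoneware saucer 150 mm wide, 20 mm high. Origin at its underside.
- mug: Bystander, to be left alone: blue enamel mug 82 mm wide, 80 mm high. Origin at its underside.
- screwdriver: Bystander, to be left alone: screwdriver lying flat on the dresser, about 200 mm long.
- screwtray: Bystander, to be left alone: grey open tray 90 x 130 x 25 mm with brass screws. Origin at its underside.
There are look-alikes about, which are no part of the job. Leave any black or turquoise look-alike of the hook alone.

How it is judged (in metres and radians):
On the way, in this order (a step that is already met when the one before it is completed fails the run):
1. the mug hook is turned free and lifted clear of the tile in the gripper (z of hook_center in the frame of tile above 0.075 m and contact force between the fingers and hook above 2 N and contact force between hook and tile below 0.1 N), for 0.2 s.
2. it is pressed in place against the fence with 5 to 12 N for a second (contact force between hook and fence between 5 and 12 N and contact force between the fingers and hook above 3 N and y of hook_pilot in the frame of fence_hole between -0.012 and 0.012 m and z of hook_pilot in the frame of fence_hole between -0.012 and 0.012 m and x of hook_pilot in the frame of fence_hole above -0.005 m and angle between the x axis of hook_center and the x axis of fence_hole, either way round below 0.12 rad and angle between hook_center's own z axis and vertical below 0.12 rad), for 1 s.
At the end, for the whole second after the job is handed in: Gripper still holds the mug hook clear of the tile, at rest, upright and square to the fence within 0.12 rad, back within 5 mm of the fence face, pilot mark within 12 mm of the hole centre sideways and in height, pressing the fence with 5 to 12 N (all of step 2 and contact force between hook and tile below 0.2 N and linear speed of hook below 0.02 m/s); the arm keeps its last pose, push and grip.
It fails at once if the fence is pushed with more than 20 N (contact force between hook and fence above 20 N).
It fails at once if the kettle, jar, saucer, mug, screwdriver or screw tray is moved by more than 30 mm (distance of any of kettle, jar, saucer, mug, screwdriver, screwtray from where it was at the start of the episode above 0.03 m).
It also fails if it takes over 45 s, if anything falls off the work surface, if the arm or the gripper's body presses on something with over 40 N, if the wrist force passes 120 N, or if a joint passes its speed limit or range.

## Working session

There is one attempt and no reset: what is moved stays moved. The work goes in short steps, Python scripts to look and compute and a tool call to move; the robot and the scene stay as the last step left them, time stands still between calls to the robot, and variables do not carry over. Pictures are saved under pics/ and viewed, and the job is handed in when it is done.

Besides the shell and the picture viewer there is one more tool, called after "Call:" in YAML: its name, and indented under it one key for each argument. apply_moves: Moves the arm, as the interface text tells. Its arguments: {"type":"object","properties":{"deltas":{"type":"array"},"newtons":{"type":"number"}},"required":["deltas"]}

```bash
ls; mkdir -p pics
python3 - <<'E'
from cell import *
import cv2,numpy as np
print(sense())
for n in("side","top"):
    p,d=snapshot(n); cv2.imwrite(f"pics/{n}0.png",p[:,:,::-1]); np.savez(f"pics/{n}0.npz",p=p,d=d); print(camera_info(n))
E
```

```text
pics
{'time_s': 0.0, 'qpos': array([-84.77020574,  24.44901144,   4.23196792,  92.05182862,
        -1.95514119,  63.64563969,  -3.84570814]), 'dq': array([ 0.04902943, -0.01981676, -0.03302877,  0.00774963, -0.09202816,
       -0.05412317,  0.01192646]), 'tau': array([-7.78344183e-04, -9.49843884e+01,  3.76041412e+00, -4.63501275e+01,
        1.93946727e-02,  1.01079815e-02,  4.99648741e-05]), 'position': array([160.92833792, 655.33819903, 404.02141074]), 'tool_rot': array([[-9.71135705e-01,  2.38527541e-01, -2.33095213e-04],
       [ 2.38527643e-01,  9.71134870e-01, -1.27570668e-03],
       [-7.79242879e-05, -1.29448395e-03, -9.99999159e-01]]), 'force': array([ 0.84417427,  0.20279263, -0.60219907]), 'moment': array([ 0.04997285,  0.0284051 , -0.03568722]), 'width': 1.0019578069162032}
{'fx': 433.61732552182855, 'fy': 433.61732552182855, 'cx': 323.9138786844968, 'cy': 199.01142296641697, 'distortion': array([-0.06394225,  0.        ,  0.        ,  0.        ,  0.        ]), 'extrinsics': array([[ 9.99340126e-01, -3.26453438e-02,  1.59246554e-02,
        -5.66396099e+02],
       [ 1.40036274e-02,  7.50811918e-01,  6.60367597e-01,
        -1.32311526e+02],
       [-3.35143483e-02, -6.59708834e-01,  7.50773630e-01,
        -1.66242777e+03],
       [ 0.00000000e+00,  0.00000000e+00,  0.00000000e+00,
         1.00000000e+00]])}
{'fx': 381.15320013949315, 'fy': 381.15320013949315, 'cx': 321.4795302446171, 'cy': 192.3339667170118, 'distortion': array([-0.08827855,  0.        ,  0.        ,  0.        ,  0.        ]), 'extrinsics': array([[-2.13390621e-02, -9.99688590e-01,  1.29370792e-02,
         7.96440377e+01],
       [ 9.93325189e-01, -1.97325093e-02,  1.13647251e-01,
        -6.02816903e+02],
       [-1.13356579e-01,  1.52758524e-02,  9.93436930e-01,
        -1.39813893e+03],
       [ 0.00000000e+00,  0.00000000e+00,  0.00000000e+00,
         1.00000000e+00]])}
```

View pics/side0.png

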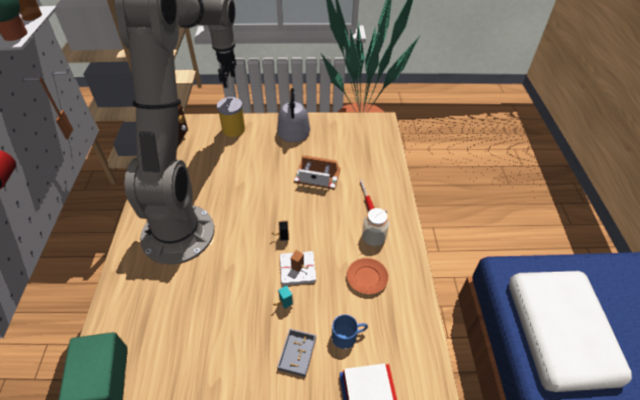

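View pics/top0.png

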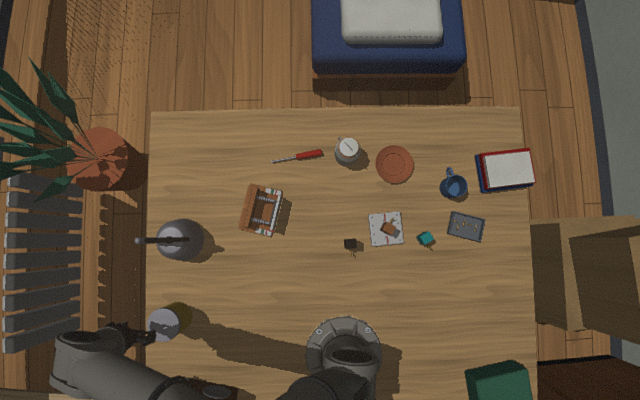

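The top picture shows the tile at (386,229) with the oak hook, and the jig at (262,210) facing right toward -y. The black and turquoise look-alikes are at (350,244) and (426,239). I'll enlarge these areas.

```bash
cat > h.py <<'E'
import cv2,numpy as np
from cell import *
def K(n):
    c=camera_info(n); return c,np.array([[c['fx'],0,c['cx']],[0,c['fy'],c['cy']],[0,0,1]])
def ray(n,uv):
    c,k=K(n); E=c['extrinsics']; p=cv2.undistortPoints(np.array(uv,float).reshape(-1,1,2),k,c['distortion']).reshape(-1,2)
    d=np.c_[p[:,0],-p[:,1],-np.ones(len(p))]@E[:3,:3]; o=-E[:3,:3].T@E[:3,3]
    return o,d
def atz(n,uv,z):
    o,d=ray(n,uv); return o+d*((z-o[2])/d[:,2])[:,None]
def proj(n,X):
    c,k=K(n);E=c['extrinsics'];X=np.atleast_2d(X)@E[:3,:3].T+E[:3,3]
    return cv2.projectPoints(X*[1,-1,-1],np.zeros(3),np.zeros(3),k,c['distortion'])[0].reshape(-1,2)
def crop(n,p,u0,v0,u1,v1,s,name):
    im=cv2.resize(p[v0:v1,u0:u1,::-1],None,fx=s,fy=s,interpolation=cv2.INTER_CUBIC)
    for u in range((u0//10+1)*10,u1,10): cv2.putText(im,str(u),(int((u-u0+.5)*s)-10,10),0,.35,(0,0,255),1); cv2.line(im,(int((u-u0+.5)*s),12),(int((u-u0+.5)*s),18),(0,0,255),1)
    for v in range((v0//10+1)*10,v1,10): cv2.putText(im,str(v),(0,int((v-v0+.5)*s)+4),0,.35,(0,0,255),1); cv2.line(im,(24,int((v-v0+.5)*s)),(30,int((v-v0+.5)*s)),(0,0,255),1)
    cv2.imwrite(name,im)
E
python3 - <<'E'
from h import *
t=np.load('pics/top0.npz')['p'];s=np.load('pics/side0.npz')['p']
crop('top',t,355,200,415,255,10,'pics/t_tile.png')
crop('top',t,230,175,300,245,8,'pics/t_jig.png')
crop('side',s,270,240,330,295,10,'pics/s_tile.png')
crop('side',s,285,145,350,200,10,'pics/s_jig.png')
E
```

```text
(no output)
```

View pics/t_tile.png

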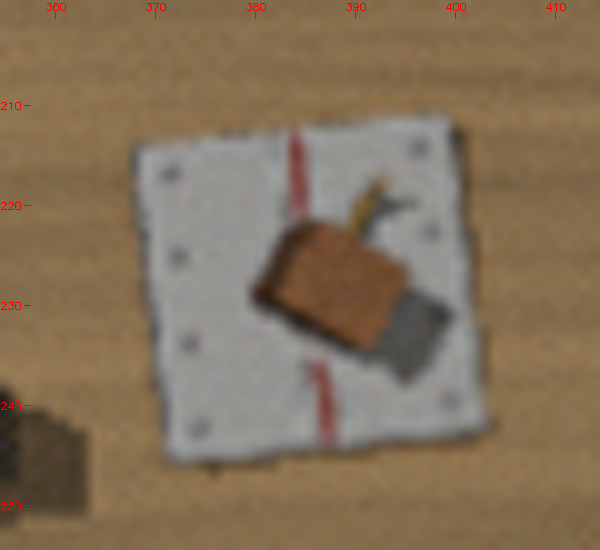

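View pics/t_jig.png

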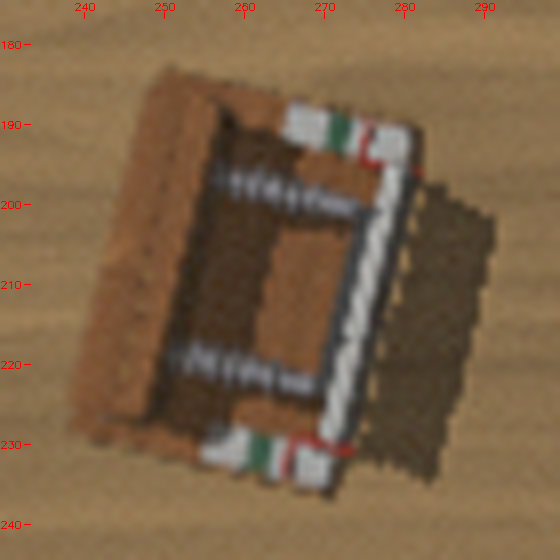

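View pics/s_tile.png

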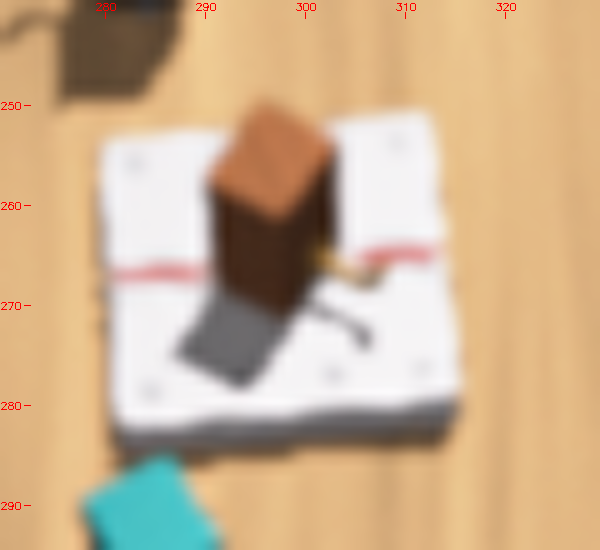

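View pics/s_jig.png

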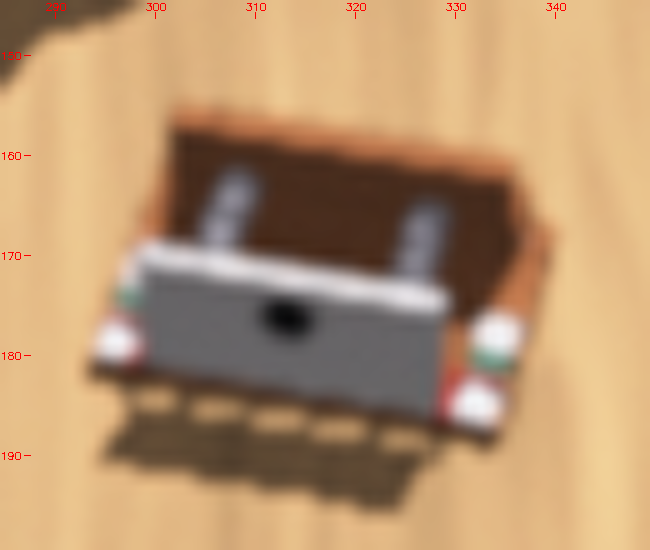

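Run:
```python
from h import *
np.set_printoptions(precision=1,suppress=True)
tt=atz('top',[(368.2,214),(399.6,211),(403.2,242.5),(371.5,245.6)],20); ts=atz('side',[(280,253.3),(312.6,250.8),(315.7,280),(281,283)],20)
for n,q in(('top',tt),('side',ts)):
    print(n,'tile',q[:,:2].tolist() and q[:,:2].round(1).tolist(),'c',q.mean(0),[np.linalg.norm(q[i]-q[i-1]).round(1) for i in range(4)])
    for i in range(4): e=q[i]-q[i-1]; print('  ',np.degrees(np.arctan2(e[1],e[0])).round(1))
rl=atz('top',[(384,213),(387.4,243)],20);print('red',rl,np.degrees(np.arctan2(*(rl[0]-rl[1])[[1,0]])))
rl=atz('side',[(280.5,267),(313,265)],20);print('red',rl,np.degrees(np.arctan2(*(rl[1]-rl[0])[[1,0]])))
bt=atz('top',[(386,222),(395.5,227),(391.5,234.5),(381.8,229)],90);bs=atz('side',[(296,249.7),(303,255),(297.3,261.3),(290.3,257)],90)
for n,q in(('top',bt),('side',bs)):
    print(n,'blk',q[:,:2].tolist(),'c',q.mean(0),[np.linalg.norm(q[i]-q[i-1]).round(1) for i in range(4)])
    for i in range(4): e=q[i]-q[i-1]; print('  ',np.degrees(np.arctan2(e[1],e[0])).round(1))
# fence
f=atz('top',[(280.8,194.5),(273,229.3)],85); print('fence top front',f,np.linalg.norm(f[0]-f[1]),np.degrees(np.arctan2(*(f[0]-f[1])[[1,0]])))
f=atz('side',[(298.2,170.8),(328.7,175.2)],85); print('fence top front side',f,np.linalg.norm(f[0]-f[1]),np.degrees(np.arctan2(*(f[1]-f[0])[[1,0]])))
print('hole side',atz('side',[(313.2,176)],65))
```

```text
top tile [[520.0, -107.9], [528.7, -228.1], [409.5, -236.9], [401.1, -116.4]] c [ 464.8 -172.3   20. ] [np.float64(119.2), np.float64(120.5), np.float64(119.5), np.float64(120.8)]
   4.1
   -85.8
   -175.8
   94.0
side tile [[401.8, -113.7], [521.3, -105.1], [530.2, -228.8], [409.3, -238.2]] c [ 465.6 -171.5   20. ] [np.float64(124.7), np.float64(119.9), np.float64(124.0), np.float64(121.3)]
   93.5
   4.1
   -85.9
   -175.6
red [[ 522.4 -168.1   20. ]
 [ 409.2 -176.8   20. ]] 4.375375726318574
red [[ 405.5 -172.7   20. ]
 [ 521.8 -166.7   20. ]] 2.944347692170425
top blk [[485.9733508497724, -161.60838768093086], [467.2248914332575, -195.33382938037482], [440.7514293051459, -179.78629833762648], [461.25569406180625, -145.48206123912075]] c [ 463.8 -170.6   90. ] [np.float64(29.5), np.float64(38.6), np.float64(30.7), np.float64(40.0)]
   -33.1
   -119.1
   149.6
   59.1
side blk [[462.9382869216656, -147.42108786153324], [487.3459978875178, -170.11954818555967], [467.8142368195911, -195.55590788039012], [443.57515900644296, -177.4792145294889]] c [ 465.4 -172.6   90. ] [np.float64(35.8), np.float64(33.3), np.float64(32.1), np.float64(30.2)]
   57.2
   -42.9
   -127.5
   143.3
fence top front [[593.5 215.3  85. ]
 [468.6 244.6  85. ]] 128.29811411157573 -13.181037754336353
fence top front side [[468.  246.8  85. ]
 [592.1 219.4  85. ]] 127.07883932799945 -12.451811645165439
hole side [[529.2 235.5  65. ]]
```

```bash
cat >> h.py <<'E'
def plan(wps,step=45,rot=0.12,n=8,s=None):
    """wps: (x,y,z,yawdeg of tool y); prints rows in the tool axes"""
    s=s or sense(); R=s['tool_rot']; p=s['position'].copy(); yaw=np.arctan2(R[1,1],R[0,1])
    tilt=np.degrees(np.arccos(min(1,-R[2,2])))
    print('t',round(s['time_s'],2),'pos',p.round(1),'yaw',np.degrees(yaw).round(2),'tilt',tilt.round(2),'F',s['force'].round(1),'w',round(s['width'],3))
    rows=[]
    for w in wps:
        q=np.array(w[:3],float); Y=np.radians(w[3])
        while len(rows)<n:
            e=q-p; dy=Y-yaw
            if np.linalg.norm(e)<.3 and abs(dy)<.003: break
            k=max(np.linalg.norm(e)/step,abs(dy)/rot,1); e=e/k; dy=dy/k
            ty=np.array([np.cos(yaw),np.sin(yaw),0]); tz=np.array([0,0,-1.]); tx=np.cross(ty,tz)
            rows.append((e@tx,e@ty,e@tz,-dy)); p=p+e; yaw+=dy
    for r in rows: print('x %.1f y %.1f z %.1f spin %.3f'%r)
    print('end',p.round(1),np.degrees(yaw).round(1))
def arc(a0,r0,z0,y0,a1,r1,z1,y1,m):
    return [(r*np.cos(np.radians(a)),r*np.sin(np.radians(a)),z,y) for a,r,z,y in zip(*[np.linspace(u,v,m+1)[1:] for u,v in((a0,a1),(r0,r1),(z0,z1),(y0,y1))])]
E
python3 - <<'E'
from h import *
s=sense();p=s['position'];
print(atz('top',[(180,240)],100),atz('top',[(163,323)],100))
plan([(160.9,655.3,494,76)]+arc(76,675,494,76,-20,496,330,57,10),n=30)
E
```

```text
[[435.85911371 576.00992539 100.        ]] [[144.95768769 635.97166178 100.        ]]
t 0.1 pos [160.9 655.4 404.1] yaw 76.2 tilt 0.07 F [ 0.3  0.1 -0.3] w 1.001
x 0.0 y -0.0 z -45.0 spin 0.002
x 0.0 y -0.0 z -44.9 spin 0.002
x -43.3 y -10.4 z 6.3 spin 0.013
x -43.5 y -9.8 z 6.3 spin 0.013
x -25.5 y -5.4 z 3.7 spin 0.008
x -41.3 y -16.6 z 6.6 spin 0.013
x -41.5 y -16.0 z 6.6 spin 0.013
x -19.6 y -7.3 z 3.1 spin 0.006
x -38.6 y -22.1 z 6.8 spin 0.014
x -38.9 y -21.6 z 6.8 spin 0.014
x -15.9 y -8.5 z 2.8 spin 0.006
x -35.1 y -27.2 z 7.0 spin 0.014
x -35.5 y -26.7 z 7.0 spin 0.014
x -12.2 y -8.9 z 2.4 spin 0.005
x -31.0 y -31.8 z 7.2 spin 0.015
x -31.4 y -31.4 z 7.2 spin 0.015
x -8.8 y -8.5 z 2.0 spin 0.004
x -26.2 y -35.8 z 7.4 spin 0.015
x -26.8 y -35.4 z 7.4 spin 0.015
x -5.8 y -7.4 z 1.6 spin 0.003
x -21.0 y -39.1 z 7.6 spin 0.015
x -21.6 y -38.8 z 7.6 spin 0.015
x -3.2 y -5.6 z 1.1 spin 0.002
x -15.3 y -41.6 z 7.9 spin 0.016
x -15.9 y -41.3 z 7.9 spin 0.016
x -1.4 y -3.4 z 0.6 spin 0.001
x -9.3 y -43.3 z 8.1 spin 0.016
x -10.0 y -43.1 z 8.1 spin 0.016
x -0.2 y -0.8 z 0.1 spin 0.000
x -3.1 y -44.1 z 8.4 spin 0.017
end [ 485.3 -132.1  338. ] 57.9
```

Call:
apply_moves:
  deltas:
    - {"z": -45}
    - {"z": -45}
    - {"x": -43,"y": -10,"spin": 0.01}
    - {"x": -43,"y": -10,"spin": 0.01}
    - {"x": -42,"y": -14,"z": 4,"spin": 0.01}
    - {"x": -41,"y": -17,"z": 4,"spin": 0.01}
    - {"x": -40,"y": -18,"z": 4,"spin": 0.01}
    - {"x": -39,"y": -22,"z": 4,"spin": 0.01}

```text
schema error: expected keys x, y, z, spin, claw
```

Call:
apply_moves:
  deltas:
    - {"x": 0,"y": 0,"z": -45,"spin": 0,"claw": 85}
    - {"x": 0,"y": 0,"z": -45,"spin": 0,"claw": 85}
    - {"x": -43,"y": -10,"z": 0,"spin": 0.01,"claw": 85}
    - {"x": -43,"y": -10,"z": 0,"spin": 0.01,"claw": 85}
    - {"x": -42,"y": -14,"z": 4,"spin": 0.01,"claw": 85}
    - {"x": -41,"y": -17,"z": 4,"spin": 0.01,"claw": 85}
    - {"x": -40,"y": -18,"z": 4,"spin": 0.01,"claw": 85}
    - {"x": -39,"y": -22,"z": 4,"spin": 0.01,"claw": 85}

```text
time_s: 0.9
position: [376.8, 502.7, 478.0]
tool_rot: [[-0.958, 0.286, -0.003], [0.286, 0.958, -0.005], [0.001, -0.006, -1.0]]
force: [0.9, -0.3, -0.4]
width: 0.996
```

```bash
cat > go.py <<'E'
from h import *
s=sense();p=s['position'];a=np.degrees(np.arctan2(p[1],p[0]));r=np.hypot(p[0],p[1]);R=s['tool_rot'];y=np.degrees(np.arctan2(R[1,1],R[0,1]))
print(s['qpos'].round(1))
plan(arc(a,r,p[2],y,-20.3,496,330,57,8)+[(465,-172,330,57)],n=16)
E
python3 go.py
```

```text
[-67.4  17.1  10.7  93.6  -3.3  70.   17.4]
t 0.9 pos [376.8 502.7 478. ] yaw 73.38 tilt 0.35 F [ 0.9 -0.3 -0.4] w 0.996
x -36.6 y -24.9 z 8.1 spin 0.016
x -37.0 y -24.3 z 8.1 spin 0.016
x -10.2 y -6.5 z 2.2 spin 0.004
x -33.0 y -29.4 z 8.3 spin 0.016
x -33.5 y -28.8 z 8.3 spin 0.016
x -7.3 y -6.1 z 1.8 spin 0.003
x -29.0 y -33.4 z 8.6 spin 0.017
x -29.5 y -32.9 z 8.6 spin 0.017
x -4.8 y -5.1 z 1.4 spin 0.003
x -24.4 y -36.8 z 8.8 spin 0.017
x -25.0 y -36.4 z 8.8 spin 0.017
x -2.6 y -3.7 z 0.9 spin 0.002
x -19.4 y -39.6 z 9.0 spin 0.017
x -20.1 y -39.2 z 9.0 spin 0.017
x -0.9 y -1.8 z 0.4 spin 0.001
x -14.1 y -41.7 z 9.3 spin 0.018
end [534.9  25.2 376.2] 62.1
```

Call:
apply_moves:
  deltas:
    - {"x": -37,"y": -25,"z": 8,"spin": 0.016,"claw": 85}
    - {"x": -36,"y": -25,"z": 8,"spin": 0.016,"claw": 85}
    - {"x": -33,"y": -29,"z": 8,"spin": 0.016,"claw": 85}
    - {"x": -32,"y": -30,"z": 8,"spin": 0.016,"claw": 85}
    - {"x": -29,"y": -33,"z": 8,"spin": 0.016,"claw": 85}
    - {"x": -27,"y": -35,"z": 8,"spin": 0.016,"claw": 85}
    - {"x": -24,"y": -37,"z": 8,"spin": 0.016,"claw": 85}
    - {"x": -21,"y": -39,"z": 8,"spin": 0.016,"claw": 85}

```text
time_s: 1.7
position: [520.1, 171.2, 411.3]
tool_rot: [[-0.911, 0.412, -0.004], [0.412, 0.911, -0.007], [0.0, -0.008, -1.0]]
force: [0.7, 0.6, 0.5]
width: 0.996
```

```bash
python3 go.py
```

```text
[-43.2  12.5  21.3 108.9  -4.9  59.8  45.7]
t 1.7 pos [520.1 171.2 411.3] yaw 65.65 tilt 0.45 F [0.7 0.6 0.5] w 0.996
x -23.4 y -37.2 z 9.7 spin 0.018
x -1.2 y -1.9 z 0.5 spin 0.001
x -20.8 y -38.7 z 9.8 spin 0.018
x -0.8 y -1.5 z 0.4 spin 0.001
x -18.2 y -40.0 z 9.9 spin 0.018
x -0.5 y -1.1 z 0.3 spin 0.001
x -15.5 y -41.1 z 10.0 spin 0.019
x -0.3 y -0.7 z 0.2 spin 0.000
x -12.7 y -42.0 z 10.1 spin 0.019
x -9.8 y -42.6 z 10.2 spin 0.019
x -6.8 y -42.4 z 10.2 spin 0.019
x -3.9 y -42.3 z 10.2 spin 0.019
end [ 465.2 -172.1  330. ] 57.0
```

Call:
apply_moves:
  deltas:
    - {"x": -24,"y": -38,"z": 10,"spin": 0.018,"claw": 85}
    - {"x": -21,"y": -40,"z": 10,"spin": 0.018,"claw": 85}
    - {"x": -19,"y": -41,"z": 10,"spin": 0.018,"claw": 85}
    - {"x": -16,"y": -42,"z": 10,"spin": 0.018,"claw": 85}
    - {"x": -13,"y": -42,"z": 10,"spin": 0.018,"claw": 85}
    - {"x": -10,"y": -42,"z": 10,"spin": 0.018,"claw": 85}
    - {"x": -7,"y": -42,"z": 10,"spin": 0.018,"claw": 85}
    - {"x": -4,"y": -40,"z": 10,"spin": 0.018,"claw": 85}

```text
time_s: 2.5
position: [464.0, -183.9, 330.7]
tool_rot: [[-0.839, 0.544, -0.003], [0.544, 0.839, -0.008], [-0.002, -0.008, -1.0]]
force: [0.6, 0.2, -0.4]
width: 0.999
```

Run:
```python
from h import *
plan([(465,-172,330,57)])
print(sense()['qpos'].round(1))
s,d=snapshot('side');t,_=snapshot('top')
crop('side',s,255,200,345,290,7,'pics/s1.png');crop('top',t,330,180,450,270,6,'pics/t1.png')
```

```text
t 2.5 pos [ 464.  -183.9  330.7] yaw 57.03 tilt 0.49 F [ 0.6  0.2 -0.4] w 0.999
x 5.6 y 10.5 z 0.7 spin 0.000
end [ 465. -172.  330.] 57.0
[-13.9  14.5  32.6 120.   -9.8  48.2  81.4]
```

View pics/s1.png

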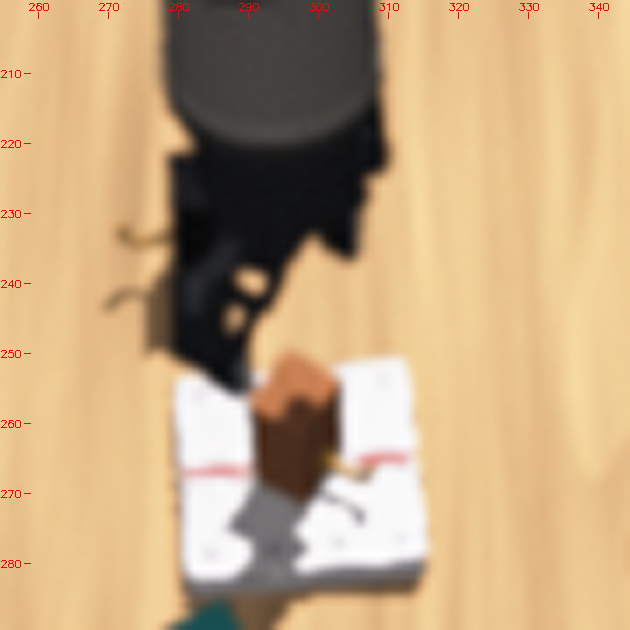

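The fingers are above the tile at about (300,230)-(290,255) and the block top is at (297,255), which matches the measured centre. I'll descend.

Call:
apply_moves:
  deltas:
    - {"x": 5.6,"y": 10.5,"z": 10,"spin": 0,"claw": 85}
    - {"x": 0,"y": 0,"z": 30,"spin": 0,"claw": 85}
    - {"x": 0,"y": 0,"z": 30,"spin": 0,"claw": 85}

```text
time_s: 2.9
position: [464.0, -173.4, 259.8]
tool_rot: [[-0.835, 0.55, 0.001], [0.55, 0.835, -0.008], [-0.006, -0.006, -1.0]]
force: [1.4, -0.3, 0.5]
width: 0.995
```

Run:
```python
from h import *
plan([(465,-172,232,57)],step=12)
```

```text
t 2.9 pos [ 464.  -173.4  259.8] yaw 56.63 tilt 0.47 F [ 1.4 -0.3  0.5] w 0.995
x -0.0 y 0.7 z 12.0 spin -0.003
x -0.0 y 0.7 z 12.0 spin -0.003
x -0.0 y 0.2 z 3.9 spin -0.001
end [ 465. -172.  232.] 57.0
```

Call:
apply_moves:
  deltas:
    - {"x": 0,"y": 0.8,"z": 14,"spin": -0.005,"claw": 85}
    - {"x": 0,"y": 0.8,"z": 13,"spin": -0.005,"claw": 85}
    - {"x": 0,"y": 0,"z": 0,"spin": 0,"claw": 85}

```text
time_s: 3.2
position: [464.6, -166.4, 226.5]
tool_rot: [[-0.844, 0.536, -0.006], [0.536, 0.844, -0.006], [0.001, -0.008, -1.0]]
force: [-0.2, 0.5, -0.1]
width: 0.995
```

Run:
```python
from h import *
s,d=snapshot('side');t,_=snapshot('top')
crop('side',s,265,205,335,290,7,'pics/s2.png');crop('top',t,350,195,430,265,8,'pics/t2.png')
plan([(465,-172,232,57)],step=12)
```

```text
t 3.3 pos [ 465.  -167.1  228.1] yaw 57.53 tilt 0.43 F [ 0.6  0.7 -0.7] w 0.994
x -2.6 y -4.2 z -3.9 spin 0.009
end [ 465. -172.  232.] 57.0
```

View pics/s2.png

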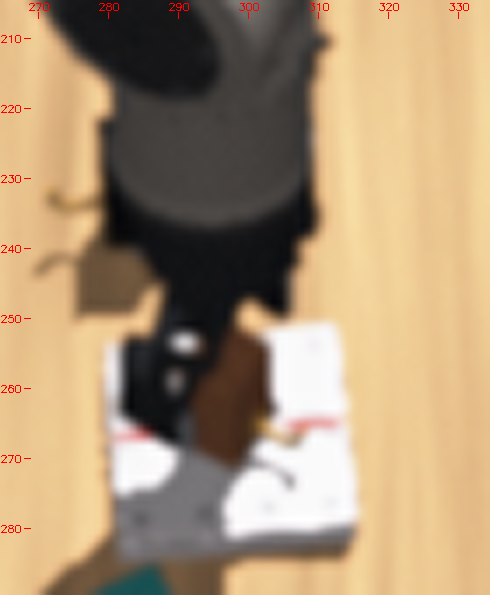

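View pics/t2.png

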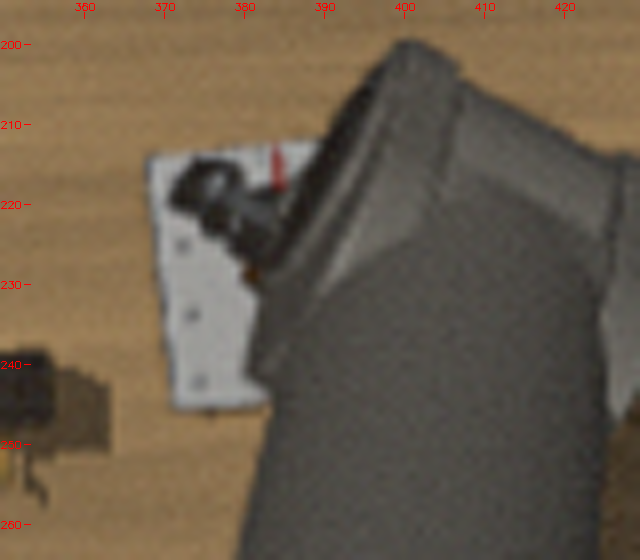

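The fingers straddle the block without touching it. I'll correct the small overshoot, then close.

Call:
apply_moves:
  deltas:
    - {"x": -2.2,"y": -3.6,"z": -3.5,"spin": 0.005,"claw": 85}
    - {"x": 0,"y": 0,"z": 0,"spin": 0,"claw": 85}
    - {"x": 0,"y": 0,"z": 0,"spin": 0,"claw": 85}

```text
time_s: 3.6
position: [465.8, -171.0, 233.8]
tool_rot: [[-0.841, 0.541, -0.0], [0.541, 0.841, -0.007], [-0.003, -0.006, -1.0]]
force: [-0.6, -0.1, -0.5]
width: 0.995
```

Run:
```python
from h import *
plan([(465,-172,232,57)],step=12)
```

```text
t 3.6 pos [ 465.8 -171.   233.8] yaw 57.26 tilt 0.39 F [-0.6 -0.1 -0.5] w 0.995
x 0.1 y -1.3 z 1.8 spin 0.004
end [ 465. -172.  232.] 57.0
```

Call:
apply_moves:
  deltas:
    - {"x": 0,"y": -1,"z": 1,"spin": 0,"claw": 60}
    - {"x": 0,"y": 0,"z": 0,"spin": 0,"claw": 36}
    - {"x": 0,"y": 0,"z": 0,"spin": 0,"claw": 30}
    - {"x": 0,"y": 0,"z": 0,"spin": 0,"claw": 30}
    - {"x": 0,"y": 0,"z": 0,"spin": 0,"claw": 30}
    - {"x": 0,"y": 0,"z": 0,"spin": 0,"claw": 30}
  newtons: 50

```text
time_s: 4.2
position: [465.5, -172.0, 233.7]
tool_rot: [[-0.841, 0.541, 0.002], [0.541, 0.841, -0.007], [-0.005, -0.005, -1.0]]
force: [0.2, -0.2, 2.7]
width: 0.458
```

Run:
```python
from h import *
plan([(465,-172,232,57)],step=12);print(sense()['moment'])
```

```text
t 4.2 pos [ 465.5 -172.   233.7] yaw 57.23 tilt 0.39 F [ 0.2 -0.2  2.7] w 0.458
x 0.4 y -0.3 z 1.7 spin 0.004
end [ 465. -172.  232.] 57.0
[0.06374685 0.05937783 0.02710805]
```

Width 0.458 is about 39 mm, so it has the 40 mm faces square. Now I'll turn it clockwise.

Call:
apply_moves:
  deltas:
    - {"x": 0,"y": 0,"z": 0,"spin": 0.1,"claw": 30}
    - {"x": 0,"y": 0,"z": 0,"spin": 0.1,"claw": 30}
    - {"x": 0,"y": 0,"z": 0,"spin": 0.1,"claw": 30}
    - {"x": 0,"y": 0,"z": 0,"spin": 0.1,"claw": 30}
    - {"x": 0,"y": 0,"z": 0,"spin": 0.05,"claw": 30}

```text
time_s: 4.7
position: [465.5, -173.0, 233.8]
tool_rot: [[-0.507, 0.862, 0.003], [0.862, 0.507, -0.008], [-0.008, -0.002, -1.0]]
force: [-0.3, -1.5, 2.1]
width: 0.46
```

Run:
```python
from h import *
plan([(465.3,-172,233.7,4.1)],rot=.1);print(sense()['moment'])
```

```text
t 4.7 pos [ 465.5 -173.   233.8] yaw 30.45 tilt 0.48 F [-0.3 -1.5  2.1] w 0.46
x 0.2 y 0.1 z 0.0 spin 0.100
x 0.2 y 0.0 z 0.0 spin 0.100
x 0.2 y 0.0 z 0.0 spin 0.100
x 0.2 y 0.0 z 0.0 spin 0.100
x 0.1 y -0.0 z 0.0 spin 0.060
end [ 465.3 -172.   233.7] 4.1
[-0.38196399  0.14332765  0.01646065]
```

Call:
apply_moves:
  deltas:
    - {"x": 0.4,"y": 0,"z": 0,"spin": 0.1,"claw": 30}
    - {"x": 0.3,"y": 0,"z": 0,"spin": 0.1,"claw": 30}
    - {"x": 0,"y": 0,"z": 0,"spin": 0.1,"claw": 30}
    - {"x": 0,"y": 0,"z": 0,"spin": 0.1,"claw": 30}
    - {"x": 0,"y": 0,"z": 0,"spin": 0.04,"claw": 30}
    - {"x": 0,"y": 0,"z": 0,"spin": 0,"claw": 30}

```text
time_s: 5.3
position: [465.3, -172.1, 233.8]
tool_rot: [[-0.071, 0.997, 0.002], [0.997, 0.071, -0.008], [-0.008, 0.001, -1.0]]
force: [-1.4, 0.7, 5.4]
width: 0.459
```

Run:
```python
from h import *
plan([(465.3,-172,233.7,4.1)],rot=.1);print(sense()['moment'])
s,d=snapshot('side')
crop('side',s,265,205,335,290,7,'pics/s3.png')
```

```text
t 5.3 pos [ 465.3 -172.1  233.8] yaw 4.07 tilt 0.46 F [-1.4  0.7  5.4] w 0.459
end [ 465.3 -172.1  233.8] 4.1
[0.24198154 0.42528695 0.08565795]
```

View pics/s3.png

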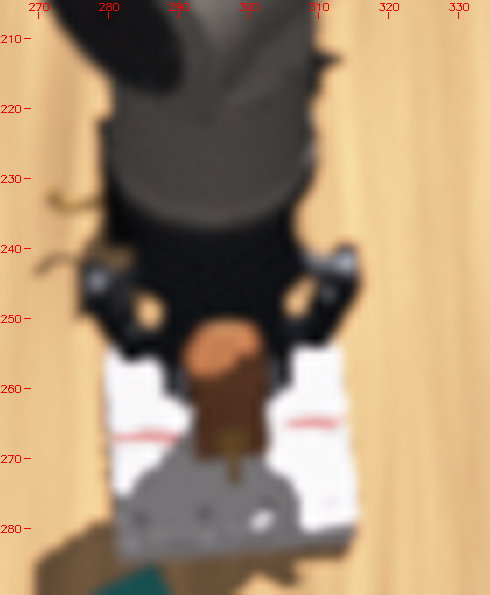

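The block is now square to the red line, with its brass hook toward the viewer at (298,270). I'll lift gently.

Call:
apply_moves:
  deltas:
    - {"x": 0,"y": 0,"z": -3,"spin": 0,"claw": 30}
    - {"x": 0,"y": 0,"z": -4,"spin": 0,"claw": 30}
    - {"x": 0,"y": 0,"z": -4,"spin": 0,"claw": 30}

```text
time_s: 5.65
position: [464.9, -171.9, 244.9]
tool_rot: [[-0.072, 0.997, 0.0], [0.997, 0.072, -0.008], [-0.008, -0.0, -1.0]]
force: [0.4, -0.1, -0.7]
width: 0.459
```

Run:
```python
from h import *
plan([(465.3,-172,275,4.1)],step=10);print(sense()['moment'])
```

```text
t 5.65 pos [ 464.9 -171.9  244.9] yaw 4.14 tilt 0.45 F [ 0.4 -0.1 -0.7] w 0.459
x -0.0 y 0.1 z -10.0 spin 0.000
x -0.0 y 0.1 z -10.0 spin 0.000
x -0.0 y 0.1 z -10.0 spin 0.000
end [ 465.3 -172.   274.9] 4.1
[ 0.06741972 -0.01215364 -0.0557087 ]
```

Call:
apply_moves:
  deltas:
    - {"x": 0,"y": 0,"z": -10,"spin": 0,"claw": 30}
    - {"x": 0,"y": 0,"z": -15,"spin": 0,"claw": 30}
    - {"x": 0,"y": 0,"z": -20,"spin": 0,"claw": 30}
    - {"x": 0,"y": 0,"z": -20,"spin": 0,"claw": 30}
    - {"x": 0,"y": 0,"z": 0,"spin": 0,"claw": 30}
    - {"x": 0,"y": 0,"z": 0,"spin": 0,"claw": 30}

```text
time_s: 6.25
position: [464.5, -172.1, 315.4]
tool_rot: [[-0.071, 0.997, 0.002], [0.997, 0.071, -0.008], [-0.008, 0.001, -1.0]]
force: [0.8, -0.2, -1.4]
width: 0.459
```

Run:
```python
from h import *
plan([(465.3,-172,275,4.1)],step=10);print(sense()['moment'])
s,d=snapshot('side')
crop('side',s,265,175,345,290,5,'pics/s4.png')
```

```text
t 6.25 pos [ 464.5 -172.1  315.4] yaw 4.07 tilt 0.46 F [ 0.8 -0.2 -1.4] w 0.459
x 0.0 y 0.2 z 10.0 spin -0.000
x 0.0 y 0.2 z 10.0 spin -0.000
x 0.0 y 0.2 z 10.0 spin -0.000
x 0.0 y 0.2 z 10.0 spin -0.000
x 0.0 y 0.0 z 0.4 spin -0.000
end [ 465.3 -172.   275. ] 4.1
[-0.01902407 -0.02458389 -0.00847373]
```

View pics/s4.png

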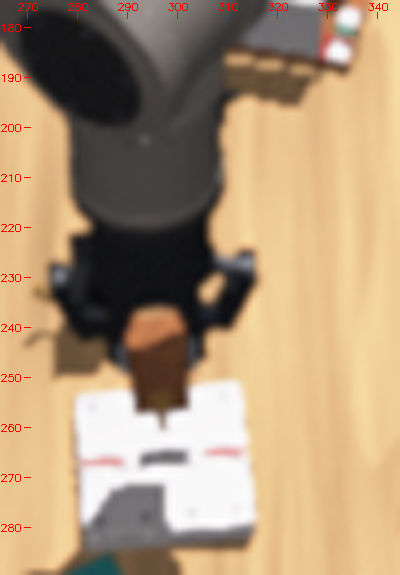

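The hook is out of the tile: the slot is visible at (298,266) and the block hangs at (297,245). Next I'll carry it to a standoff in front of the fence.

Run:
```python
from h import *
print(atz('top',[(350,242)],70))
plan([(468,-150,335,4),(490,20,335,-12.8),(508,138,300,-12.8)],n=12,rot=.06)
```

```text
[[417.31517975 -31.56236307  70.        ]]
t 6.3 pos [ 464.5 -172.2  315.4] yaw 4.05 tilt 0.47 F [ 0.2 -0.6 -0.2] w 0.459
x 21.9 y 5.1 z -19.6 spin 0.001
x 34.4 y 6.9 z 0.0 spin 0.060
x 34.7 y 4.8 z 0.0 spin 0.060
x 35.0 y 2.8 z 0.0 spin 0.060
x 35.1 y 0.6 z 0.0 spin 0.060
x 31.1 y -1.3 z 0.0 spin 0.053
x 43.1 y -3.1 z 12.7 spin -0.000
x 43.1 y -3.1 z 12.7 spin -0.000
x 32.9 y -2.4 z 9.7 spin -0.000
end [508. 138. 300.] -12.8
```

Call:
apply_moves:
  deltas:
    - {"x": 20,"y": 5,"z": -20,"spin": 0,"claw": 30}
    - {"x": 34,"y": 7,"z": 0,"spin": 0.05,"claw": 30}
    - {"x": 35,"y": 5,"z": 0,"spin": 0.06,"claw": 30}
    - {"x": 35,"y": 3,"z": 0,"spin": 0.06,"claw": 30}
    - {"x": 35,"y": 1,"z": 0,"spin": 0.06,"claw": 30}
    - {"x": 31,"y": -1,"z": 0,"spin": 0.05,"claw": 30}
    - {"x": 25,"y": -2,"z": 0,"spin": 0,"claw": 30}
    - {"x": 10,"y": 0,"z": 0,"spin": 0,"claw": 30}

```text
time_s: 7.1
position: [495.3, 58.7, 329.7]
tool_rot: [[0.225, 0.974, -0.004], [0.974, -0.226, -0.011], [-0.012, -0.001, -1.0]]
force: [0.6, 0.3, -1.0]
width: 0.461
```

Run:
```python
from h import *
plan([(508,138,280,-12.8)],n=12,rot=.06,step=25)
```

```text
t 7.1 pos [495.3  58.7 329.7] yaw -13.03 tilt 0.69 F [ 0.6  0.3 -1. ] w 0.461
x 21.2 y -1.4 z 13.2 spin -0.001
x 21.2 y -1.4 z 13.2 spin -0.001
x 21.2 y -1.4 z 13.2 spin -0.001
x 16.5 y -1.1 z 10.2 spin -0.001
end [508. 138. 280.] -12.8
```

Call:
apply_moves:
  deltas:
    - {"x": 21,"y": -1.5,"z": 17,"spin": 0,"claw": 30}
    - {"x": 21,"y": -1.5,"z": 17,"spin": 0,"claw": 30}
    - {"x": 21,"y": -1.5,"z": 17,"spin": 0,"claw": 30}
    - {"x": 13,"y": -1,"z": 14,"spin": 0,"claw": 30}
    - {"x": 5,"y": 0,"z": 7,"spin": 0,"claw": 30}
    - {"x": 0,"y": 0,"z": 0,"spin": 0,"claw": 30}
    - {"x": 0,"y": 0,"z": 0,"spin": 0,"claw": 30}

```text
time_s: 7.8
position: [508.2, 137.9, 251.5]
tool_rot: [[0.227, 0.974, -0.007], [0.974, -0.227, -0.015], [-0.016, -0.004, -1.0]]
force: [0.1, -0.5, -2.1]
width: 0.453
```

Run:
```python
from h import *
plan([(508.5,138,253.8,-12.8)],n=12,rot=.06,step=25)
s,d=snapshot('side');t,d2=snapshot('top')
crop('side',s,280,110,350,220,5,'pics/s5.png')
crop('top',t,230,170,330,250,7,'pics/t5.png')
```

```text
t 7.8 pos [508.2 137.9 251.5] yaw -13.11 tilt 0.96 F [ 0.1 -0.5 -2.1] w 0.453
x 0.1 y 0.2 z -2.3 spin -0.005
end [508.5 138.  253.8] -12.8
```

View pics/s5.png

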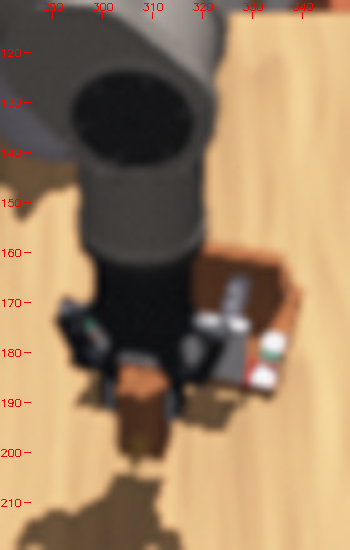

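View pics/t5.png

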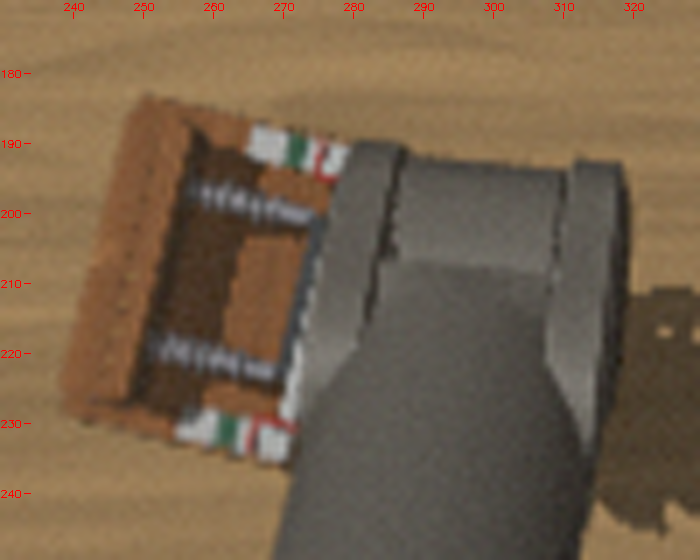

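Run:
```python
from h import *
u=np.array([.2215,.975]);v=np.array([.975,-.2215]);c=np.array([508.2,137.9])
for l in(-20,20):
  for zz in (251.5-213.8,251.5-143.8): print(l,zz,proj('side',[*(c-17*u+l*v),zz]).round(1))
s,d=snapshot('side');crop('side',s,295,175,330,210,16,'pics/s6.png')
```

```text
-20 37.69999999999999 [[302.6 200.6]]
-20 107.69999999999999 [[302.2 188.7]]
20 37.69999999999999 [[312.4 202.1]]
20 107.69999999999999 [[312.3 190.2]]
```

View pics/s6.png

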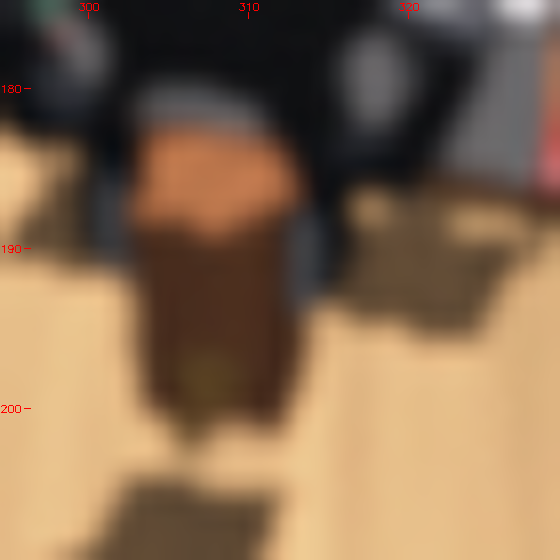

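Call:
apply_moves:
  deltas:
    - {"x": 20,"y": 0,"z": 0,"spin": -0.005,"claw": 30}
    - {"x": 20,"y": 0,"z": -1,"spin": 0,"claw": 30}
    - {"x": 15,"y": 0,"z": 0,"spin": 0,"claw": 30}
    - {"x": 8,"y": 0,"z": 0,"spin": 0,"claw": 30}
    - {"x": 0,"y": 0,"z": 0,"spin": 0,"claw": 30}
    - {"x": 0,"y": 0,"z": 0,"spin": 0,"claw": 30}

```text
time_s: 8.55
position: [523.7, 203.9, 253.7]
tool_rot: [[0.222, 0.975, -0.004], [0.975, -0.222, -0.012], [-0.013, -0.001, -1.0]]
force: [-0.4, 0.6, -1.7]
width: 0.458
```

Run:
```python
from h import *
plan([(526.2,215.9,253,-12.8)],n=12,rot=.06,step=25)
s,d=snapshot('side');crop('side',s,285,145,345,205,10,'pics/s7.png')
c=sense()['position'];u=np.array([.2215,.975]);v=np.array([.975,-.2215])
for l in(-20,20):
  for zz in (-213.8,-143.8): print(l,zz,proj('side',[*(c[:2]-17*u+l*v),zz+c[2]]).round(1))
print(proj('side',[(530,232.5,65)]))
for l in (-65,65): print(proj('side',[*(np.array([530,232.5])+l*v),85]))
```

```text
t 8.55 pos [523.7 203.9 253.7] yaw -12.8 tilt 0.74 F [-0.4  0.6 -1.7] w 0.458
x 12.3 y -0.2 z 0.7 spin -0.000
end [526.2 215.9 253. ] -12.8
-20 -213.8 [[306.4 188. ]]
-20 -143.8 [[306.1 176.1]]
20 -213.8 [[315.9 189.5]]
20 -143.8 [[316.  177.6]]
[[313.39599607 176.5190864 ]]
[[297.87146471 170.7882022 ]]
[[329.03564882 175.42498911]]
```

View pics/s7.png

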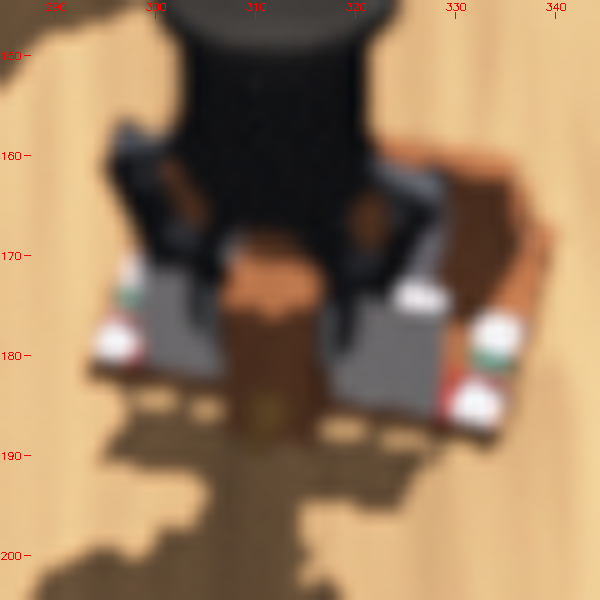

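The fence projects within about 0.5 px of where I read it. The block reads about 0.7 px high and 0.5 px right of the prediction, so I'll trim by about 1 mm and advance in small steps.

Call:
apply_moves:
  deltas:
    - {"x": 5,"y": -1,"z": 1.5,"spin": 0,"claw": 30}
    - {"x": 3,"y": 0,"z": 0,"spin": 0,"claw": 30}
    - {"x": 3,"y": 0,"z": 0,"spin": 0,"claw": 30}
    - {"x": 3,"y": 0,"z": 0,"spin": 0,"claw": 30}
    - {"x": 0,"y": 0,"z": 0,"spin": 0,"claw": 30}

```text
time_s: 9.1
position: [525.9, 217.1, 251.9]
tool_rot: [[0.224, 0.975, -0.005], [0.975, -0.224, -0.013], [-0.013, -0.002, -1.0]]
force: [0.3, 0.2, -0.1]
width: 0.46
```

Run:
```python
from h import *
plan([(526.2,215.9,252.3,-12.8)],n=12,rot=.06,step=25)
```

```text
t 9.1 pos [525.9 217.1 251.9] yaw -12.95 tilt 0.76 F [ 0.3  0.2 -0.1] w 0.46
x -1.1 y 0.6 z -0.4 spin -0.003
end [526.2 215.9 252.3] -12.8
```

Call:
apply_moves:
  deltas:
    - {"x": 3,"y": 0,"z": 0,"spin": -0.003,"claw": 30}
    - {"x": 3,"y": 0,"z": 0,"spin": 0,"claw": 30}
    - {"x": 0,"y": 0,"z": 0,"spin": 0,"claw": 30}

```text
time_s: 9.4
position: [527.3, 222.5, 251.8]
tool_rot: [[0.222, 0.975, -0.005], [0.975, -0.222, -0.014], [-0.014, -0.002, -1.0]]
force: [-0.7, -3.1, 0.0]
width: 0.461
```

Run:
```python
from h import *
plan([(526.2,215.9,252.3,-12.8)],n=12,rot=.06,step=25)
```

```text
t 9.4 pos [527.3 222.5 251.8] yaw -12.82 tilt 0.82 F [-0.7 -3.1  0. ] w 0.461
x -6.7 y 0.4 z -0.5 spin -0.000
end [526.2 215.9 252.3] -12.8
```

In contact at 3.2 N, which agrees with 600 N/m.

Call:
apply_moves:
  deltas:
    - {"x": 3,"y": 0,"z": 0,"spin": 0,"claw": 30}
    - {"x": 3,"y": 0,"z": 0,"spin": 0,"claw": 30}
    - {"x": 1,"y": 0,"z": 0,"spin": 0,"claw": 30}
    - {"x": 0,"y": 0,"z": 0,"spin": 0,"claw": 30}
    - {"x": 0,"y": 0,"z": 0,"spin": 0,"claw": 30}

```text
time_s: 9.9
position: [528.8, 227.4, 251.7]
tool_rot: [[0.225, 0.974, -0.007], [0.974, -0.225, -0.016], [-0.018, -0.003, -1.0]]
force: [-1.5, -5.3, 1.3]
width: 0.455
```

Run:
```python
from h import *
plan([(529.2,229.3,252.3,-12.8)],n=12,rot=.06,step=25);print(sense()['moment'])
s,d=snapshot('side');t,_=snapshot('top');crop('side',s,285,145,345,205,10,'pics/s8.png');crop('top',t,230,175,300,245,8,'pics/t8.png')
plan([(529.2,229.3,252.3,-12.8)])
```

```text
t 9.9 pos [528.8 227.4 251.7] yaw -12.98 tilt 1.02 F [-1.5 -5.3  1.3] w 0.455
x 1.9 y 0.0 z -0.6 spin -0.003
end [529.2 229.3 252.3] -12.8
[-1.19503245  0.35340774 -0.08724873]
t 10.0 pos [528.8 227.4 251.7] yaw -12.98 tilt 1.02 F [-2.4 -6.2  2.7] w 0.461
x 2.0 y -0.0 z -0.6 spin -0.003
end [529.2 229.3 252.3] -12.8
```

View pics/s8.png

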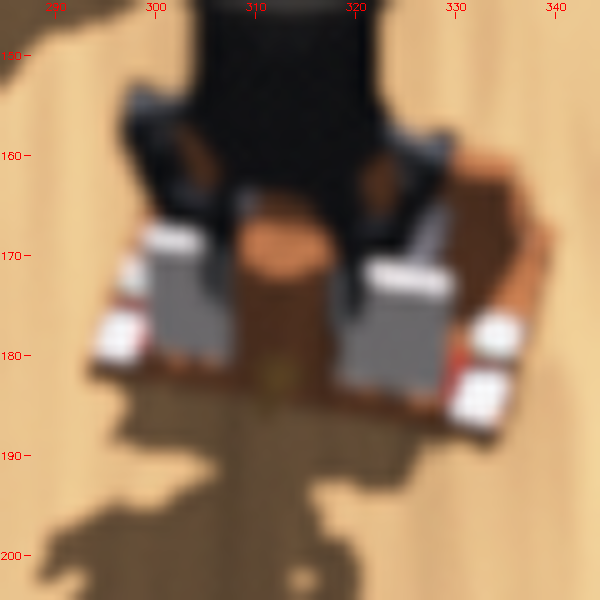

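View pics/t8.png

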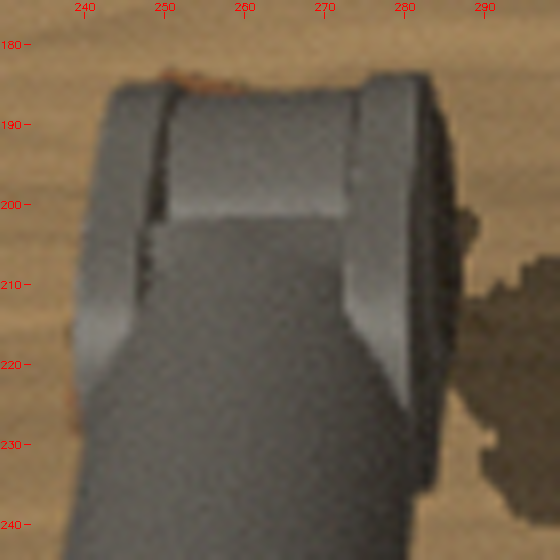

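Call:
apply_moves:
  deltas:
    - {"x": 3,"y": 0,"z": -0.5,"spin": -0.003,"claw": 30}
    - {"x": 1,"y": 0,"z": 0,"spin": 0,"claw": 30}
    - {"x": 0,"y": 0,"z": 0,"spin": 0,"claw": 30}
    - {"x": 0,"y": 0,"z": 0,"spin": 0,"claw": 30}
    - {"x": 0,"y": 0,"z": 0,"spin": 0,"claw": 30}

```text
time_s: 10.5
position: [529.3, 228.3, 251.7]
tool_rot: [[0.225, 0.974, -0.009], [0.974, -0.225, -0.021], [-0.023, -0.004, -1.0]]
force: [-1.8, -6.0, 2.6]
width: 0.464
```

Run:
```python
from h import *
for i in range(3):
    plan([(529.2,229.3,252.3,-12.8)]); s,d=snapshot('side')
crop('side',s,285,145,345,205,10,'pics/s9.png')
```

```text
t 10.5 pos [529.3 228.3 251.7] yaw -13.02 tilt 1.32 F [-1.8 -6.   2.6] w 0.464
x 1.0 y -0.3 z -0.6 spin -0.004
end [529.2 229.3 252.3] -12.8
t 10.55 pos [529.3 228.2 251.7] yaw -13.03 tilt 1.32 F [-1.8 -6.5  3.2] w 0.464
x 1.0 y -0.3 z -0.6 spin -0.004
end [529.2 229.3 252.3] -12.8
t 10.6 pos [529.3 228.3 251.7] yaw -13.02 tilt 1.32 F [-2.4 -5.7  2. ] w 0.461
x 0.9 y -0.3 z -0.6 spin -0.004
end [529.2 229.3 252.3] -12.8
```

View pics/s9.png

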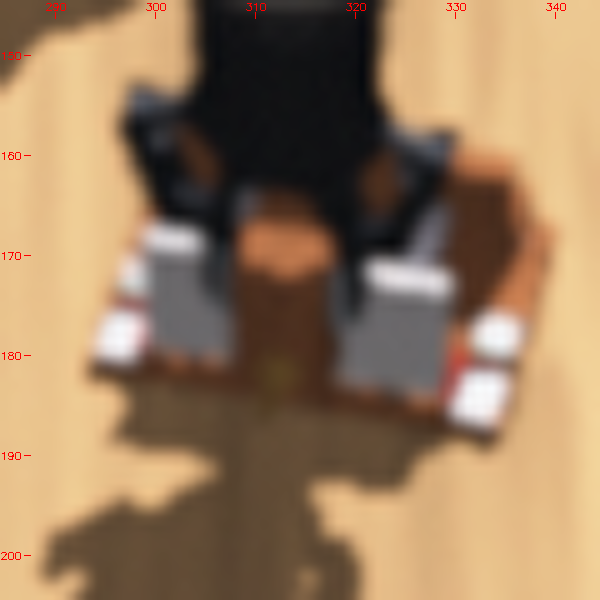

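Call:
apply_moves:
  deltas:
    - {"x": 2,"y": 0,"z": -0.3,"spin": -0.003,"claw": 30}
    - {"x": 2,"y": 0,"z": 0,"spin": 0,"claw": 30}
    - {"x": 1,"y": 0,"z": 0,"spin": 0,"claw": 30}

```text
time_s: 10.95
position: [530.2, 231.2, 251.6]
tool_rot: [[0.225, 0.974, -0.011], [0.974, -0.225, -0.024], [-0.026, -0.005, -1.0]]
force: [-2.6, -7.4, 3.2]
width: 0.46
```

Run:
```python
from h import *
for i in range(4):
    plan([(529.2,229.3,252.3,-12.8)],n=0); s,d=snapshot('side')
```

```text
t 10.95 pos [530.2 231.2 251.6] yaw -13.0 tilt 1.5 F [-2.6 -7.4  3.2] w 0.46
end [530.2 231.2 251.6] -13.0
t 11.0 pos [530.2 231.2 251.6] yaw -12.99 tilt 1.51 F [-1.6 -7.9  3.7] w 0.461
end [530.2 231.2 251.6] -13.0
t 11.05 pos [530.2 231.2 251.6] yaw -12.99 tilt 1.51 F [-2.4 -7.1  2.2] w 0.461
end [530.2 231.2 251.6] -13.0
t 11.1 pos [530.2 231.1 251.6] yaw -12.99 tilt 1.5 F [-2.4 -6.   3.8] w 0.457
end [530.2 231.1 251.6] -13.0
```

About 7.5–8 N now. I'll let time pass with camera calls, which hold the last target, and check that it stays steady.

Run:
```python
from h import *
F=[];P=[]
for i in range(26):
    s=sense();F.append(s['force']);P.append(s['position']); im,d=snapshot('side')
u=np.array([.2215,.975,0]);f=-np.array(F)@u
print(s['time_s'],'F mean/min/max',f.mean(),f.min(),f.max(),'half means',f[:13].mean(),f[13:].mean(),'pos',P[0].round(2),P[-1].round(2),s['width'],s['moment'])
crop('side',im,285,145,345,205,10,'pics/s10.png')
```

```text
12.4 F mean/min/max 7.546453338892743 6.6518218310533745 8.771527238399804 half means 7.490166000373163 7.602740677412324 pos [530.18 231.1  251.62] [530.19 231.1  251.64] 0.4619610730501543 [-1.50780082  0.47558276 -0.09951918]
```

View pics/s10.png

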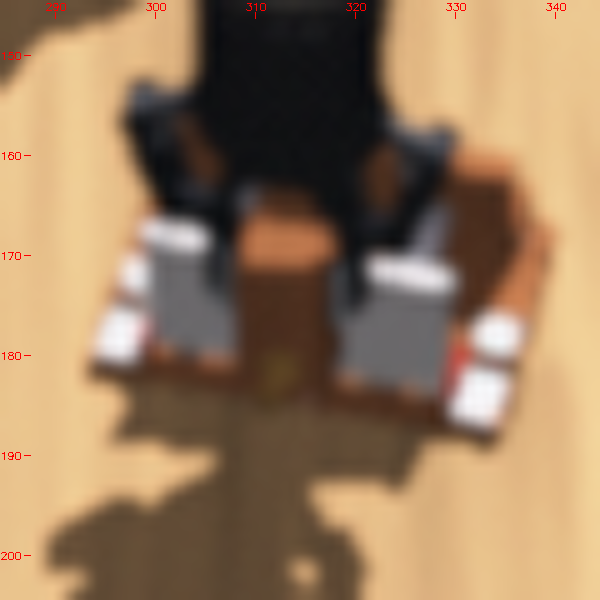

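It stays at 7.5 N with no drift, and the red pointers now cover the green marks at (298,174) and (331,180). I'm handing in.

```bash
python3 -c "
from cell import *
print(finish_job()); s=sense(); print(s['time_s'],s['force'],s['position'])"
```

```text
the job is handed in; nothing more can be done
None
the job is handed in; nothing more can be done
```

I turned the oak hook about 53° clockwise to the red line, lifted it out of the tile, and pressed its flat back square against the sprung fence. I then handed the job in while holding it there at about 12.4 s; no verdict is reported.

**Push:** over the last 1.3 s the push was steady at 7.5 N on average (6.7 to 8.8 N), with no drift in position. The travel of about 14 mm against the 600 N/m spring implies about 8.5 N. Both values lie in the 5–12 N band. The pointers appeared to cover the green marks, but the picture is too coarse to read them exactly.

**Alignment:** the hook was within about 1.5° of upright, judged from the tool's tilt, and square to the fence to about 0.5°. By the arm's pose the pilot mark was about 2 mm low and 1 mm sideways of the hole. The side camera instead suggested the block was about 2–4 mm higher and 2 mm sideways of that. Both readings are within the 12 mm limit.

**Bystanders:** I kept clear of the kettle, jar, saucer, mug, screwdriver, screw tray and look-alikes, and felt no unexpected contact. I did not take a final full picture to check them.

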